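Tilt a beaker on its sprung stand to draw off the last of its contents

ROBOT

A 6-joint arm with a two-finger parallel gripper is mounted at the origin on a cart in front of the work surface, level with it; the furniture and walls round the work are solid. World frame = base frame: x ahead of the robot, y to its left, z up, the work surface at z = 0. Lengths are in mm, angles in rad, forces in N, time in s.
With the tool pointing down it reaches from about 350 to 1000 mm from the base axis. Payload 7.1 kg.
Tool frame: the origin (TCP) lies midway between the tips of the shut fingers; the grasp point (between the pads) lies r.tcp_to_grasp behind it (r.tcp_to_grasp is the distance from the TCP to the grasp point, in mm); z points along the fingers, y is the direction in which the jaws open and shut (so a half turn about z gives the same grasp; the last joint's range is limited). The gripper opens to 85 mm and grips with 20 to 120 N. Pads are 22 mm wide; open, the fingers measure 114 mm over their backs; the gripper's body (76 mm by 85 mm) begins 54 mm behind the grasp point. The pads swing forward as they close: fully open they stand 13 mm farther back than shut.
Start: joints at [1.18, 0.423, 1.63, -0, 1.089, -0.019], TCP at [227.026, 582.292, 231.319] pointing down, gripper open.
Joint ranges: [-3, 3], [-0.9, 2.11], [0.09, 2.58], [-1.31, 4.45], [0.11, 2.69], [-2.54, 2.54]. Speed limits (rad/s): [2.39, 2.39, 3.01, 3.14, 3.14, 3.14].

INTERFACE

Orientations are given as a unit quaternion [w, x, y, z].
In Python, from cell import r gives the robot as it stands. The module is installed in compiled form; this text tells all that it offers.
- The arm moves only by the tool step_arm, never from a script. Its argument "series" is text: rows parted by semicolons, each of 7 numbers parted by spaces: the opening, from -1 (shut) to 1 (fully open), so that 0 is half open, then the shift along the world's x, y, z in m, then the turn, a rotation vector about the world's x, y, z in rad. In form: jaw x y z wx wy wz; .... A call has exactly 5 rows; each row is the pose to reach, as a shift and turn from the pose measured when the call began; what a row does not reach only later rows make up. A row lasts 1/12 s, in which the tool goes at most 41.7 mm and 7.16 degrees, less where a joint would pass 70% of its speed; a pose out of reach is approached as far as the arm can. A call with a gripper value outside its range is refused whole. The fingers move at their own pace and stop on an object; the grip force is fixed at half the most. Time passes only in rows, so rows that repeat a pose let the fingers close, or fill a call up. It gives the time, the measured TCP pose, the force and the opening at its end, in the units of the state.
- r.get_obs(): the state, without advancing time (a new reading comes with each control period).
- r.snapshot(name): name is "side" or "top"; returns a dict with "image" (420x560x3 uint8, blue, green, red), "depth" (420x560 float32, mm along the optical axis (not along the pixel's ray), 0 where there is no reading), "mtx" (3x3 intrinsics, pixels), "distortion" ([k1, k2, p1, p2, k3] as OpenCV has them; the pictures are not rectified), "R" (3x3) and "t" (3): a world point X has camera coordinates R X + t. Camera axes: x right, y down, z forward; pixel columns grow to the right and rows downward; lengths in mm; the calibration is good to about 2 mm. A picture is of the moment at which its call begins.
- r.finish_job(): hands the job in, once; it reports no verdict.
The state is a dict: "clock": time; "q": joint angles; "qvel": joint speeds; "joint_torque": joint torques, N m; "ee_pos": TCP position; "tool_rot": TCP orientation; "force": force on the tool from outside, world axes, zero at the start; "moment": the same for the moment, N m; "finger_gap": finger opening in mm.
Only numpy, scipy, OpenCV 4.12 (cv2) and the standard library are available. Lean on these libraries where they do the work, as an engineer would, in place of code of your own. Each camera call takes 0.05 s, during which the arm holds its last target. There are 200 camera calls.

TASK

Set the small glass beaker upright and fully home in the white cup of the tilting stand while the cup is level, and let go of it. Then tip the stand with its grey thumb lever: press the lever's pad down gently (never harder than about 18 N) and without touching the glass, until the spring goes over centre and snaps the cup to its tilted stop, and leave it resting there with the beaker still home in the cup. Leave the other things where they are.

Things in the scene. Friction and masses are not known exactly. Their poses are not given: they have to be found in the camera images.
- beaker: The small clear glass beaker to be tipped, open at the top: 68 high, 48 diameter at the foot and about 51 round the body (53 over the lip), about 0.06 to 0.12 kg. Origin: centre of its underside, z up its axis. It starts upright on the bench, left of the stand.
- stand: Tilting beaker stand, grey and bare metal, fixed to the bench. Origin on the bench under its hinge axis, z up, -x its front. Base plate x -50..100, y -76..60, top 12 high. Hinge axis along y, 66 high, between uprights at y = +46 and -46 (8 thick, 34 wide, tops 83 high). At y -50..-85 outside the right one: crank, spring strut and, behind, a clamped setting arm (to 97 high; never to be moved).
- cup_floor (a point): Centre of the floor of the white plastic cup that tilts on the stand, z along the cup's axis (up while level); at stand x = 0, y = 0, 50 above the bench while level. Bore about 53 in diameter, 24 deep, wall 3.5, rim 74 above the bench while level. A beaker fully home has its origin here, with about 2 mm of play to each side.
- cradle (a joint): Tilt of cup and lever, rad: 0 = level (start; the spring holds it there), growing as the lever goes down and the cup leans to the stand's front. Let go before the over-centre point it springs back; beyond, the spring drives it, damped, to the rigid tilted stop. Both follow the setting arm's clamping, which is not told: over centre anywhere from 0.20 to 0.54, the stop 0.14 beyond it (0.34 to 0.68).
- thumb_lever: Grey plastic thumb lever fixed to the cup's crank at the stand's right, the only part to push. Origin on the hinge axis at stand y = -79; its -x runs along the lever to the pad, rising 18 degrees to the front at tilt 0. Moving off needs about 5 to 10 N down on the pad, falling steadily to nothing at the over-centre point; a push against the tilted stop rises steeply.
- pad (a point): Centre of the top face of the lever's ribbed pad (34 along the lever, 38 across, 7 thick), 105 from the hinge axis: at stand x = -98, y = -91, z = 105 while the cup is level; z of this point is normal to the pad. It sinks about 1 mm for each 0.01 rad of tilt. Below it is free down to the bench.
- wash_bottle: Bystander: white wash bottle with a bent nozzle, 62 x 110 x 187, to the right of the stand. Origin at its underside. Not to be moved.
- petri_dish: Bystander: clear petri dish, 55 diameter, 13 high, right of the lever near the bench's front edge. Not to be moved.
- marker: Bystander: felt marker lying on the bench, 118 x 15, near the front edge left of the stand. Not to be moved.
Not all that is in view belongs to the job. Several things look just like the beaker: the one meant starts farthest to the robot's left.

How it is judged:
By the outcome, as a careful person would: the job done as asked, in the order asked, and still so for the second after the job is handed in, with the robot touching nothing.
It also fails if it takes over 72 s, if anything falls off the work surface, if the arm or the gripper's body presses on something with over 40 N, if the wrist force passes 120 N, or if a joint passes its speed limit or range.

## Working session

There is one attempt and no reset: what is moved stays moved. The work goes in short steps, Python scripts to look and compute and a tool call to move; the robot and the scene stay as the last step left them, time stands still between calls to the robot, and variables do not carry over. Pictures are saved under pics/ and viewed, about 8 in all and at most 12, crops included, and the job is handed in when it is done.

Besides the shell and the picture viewer there is one more tool, called after "Emit:" as a command line: name --argument value ..., lists and objects as JSON in quotes. step_arm: Moves the arm, as the interface text tells. Its arguments: {"type":"object","properties":{"series":{"type":"string"}},"required":["series"]}

```bash
mkdir -p pics; cat > h.py <<'E'
import numpy as np, cv2, pickle
from cell import r
def snap(n,tag):
    s=r.snapshot(n); cv2.imwrite(f'pics/{tag}.png',s['image']); pickle.dump(s,open(f'pics/{tag}.pkl','wb')); return s
def load(tag): return pickle.load(open(f'pics/{tag}.pkl','rb'))
def ray(s,u,v):
    p=cv2.undistortPoints(np.array([[[u,v]]],float),s['mtx'],s['distortion'])[0,0]
    R=np.array(s['R']);t=np.array(s['t']).ravel()
    return -R.T@t, R.T@np.array([p[0],p[1],1])
def onz(s,u,v,z):
    c,d=ray(s,u,v); return c+d*(z-c[2])/d[2]
def dep(s,u,v):
    c,d=ray(s,u,v); return c+d*s['depth'][int(v),int(u)]
def proj(s,X):
    R=np.array(s['R']); return cv2.projectPoints(np.array(X,float).reshape(-1,1,3),cv2.Rodrigues(R)[0],np.array(s['t'],float),s['mtx'],s['distortion'])[0].reshape(-1,2)
E
python3 - <<'E'
from h import *
for n in ('top','side'):
    s=snap(n,n+'0'); print(n,-np.array(s['R']).T@np.array(s['t']).ravel(), np.array(s['R'])[2], s['mtx'][0][0])
o=r.get_obs(); print(o['ee_pos'],o['tool_rot'],o['finger_gap'],o['force'],r.tcp_to_grasp,o['clock'])
E
```

```text
top [ 358.32531467  -49.43820347 1226.24605142] [ 0.16301345  0.01911397 -0.98643868] 415.156122995091
side [361.52549    744.08946938 632.02625311] [ 0.17045827 -0.80132969 -0.57342367] 411.7045401530304
[226.83653292 581.87402397 230.63864797] [-1.52267344e-04  1.84822500e-01  9.82771691e-01 -6.50266080e-04] 85.46180251525773 [-0.17830985 -0.61768433  0.14112868] 18.700000000000003 0.1
```

View pics/top0.png

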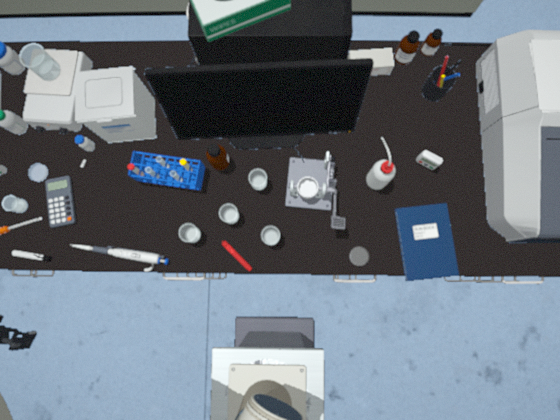

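View pics/side0.png

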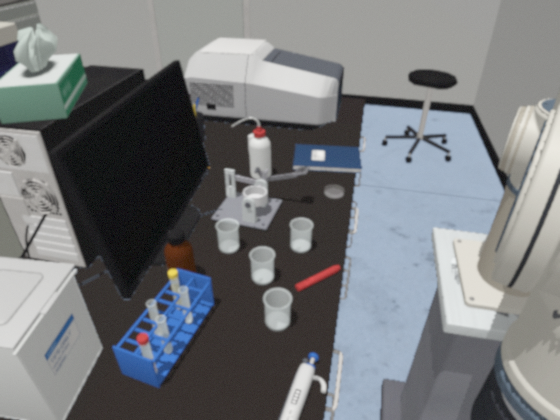

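```bash
python3 - <<'E'
from h import *
t=load('top0');s=load('side0')
a=cv2.resize(t['image'][140:270,165:415],None,fx=3.2,fy=3.2,interpolation=cv2.INTER_CUBIC)[:,:800]
b=cv2.resize(t['image'][150:230,0:80],None,fx=2.2,fy=2.2,interpolation=cv2.INTER_CUBIC)
o=np.zeros((a.shape[0]+b.shape[0],800,3),np.uint8);o[:a.shape[0]]=a;o[a.shape[0]:,:b.shape[1]]=b
c=cv2.resize(s['image'][155:235,200:370],None,fx=2.2,fy=2.2,interpolation=cv2.INTER_CUBIC)
o[a.shape[0]:a.shape[0]+c.shape[0],200:200+c.shape[1]]=c
cv2.imwrite('pics/c0.png',o)
for p in [(190,233),(229,214),(258,179),(271,236),(15,204),(38,172),(308,187)]: print(p,onz(t,*p,50).round(),dep(t,*p).round())
E
```

```text
(190, 233) [475. 225.  50.] [481. 237.  -1.]
(229, 214) [532. 115.  50.] [539. 122.   0.]
(258, 179) [635.  34.  50.] [647.  37.   0.]
(271, 236) [470.  -7.  50.] [474.  -5.   4.]
(15, 204) [555. 752.  50.] [560. 773.  20.]
(38, 172) [652. 692.  50.] [663. 720.   6.]
(308, 187) [ 613. -112.   50.] [ 613. -112.   50.]
```

View pics/c0.png

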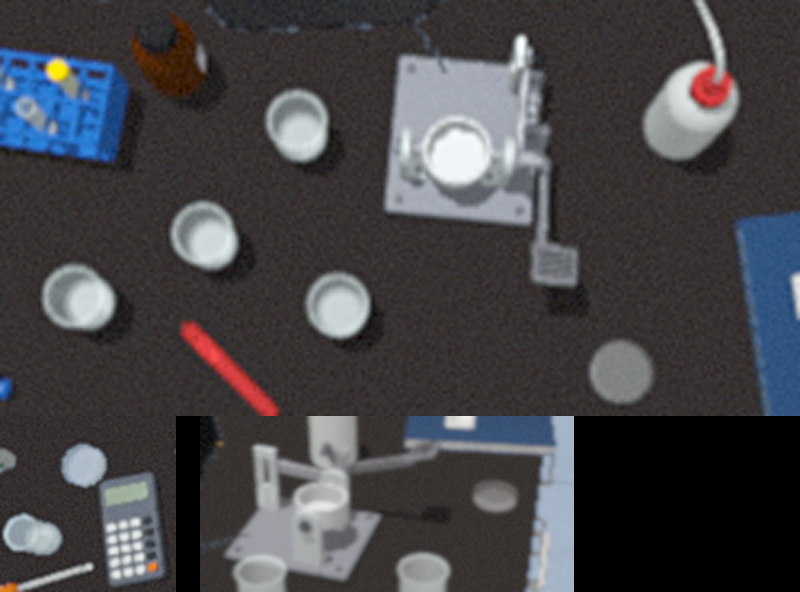

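```bash
python3 - <<'E'
from h import *
t=load('top0');s=load('side0')
for S,pts in ((t,[(190,233),(229,214),(258,179),(271,236),(15,204),(308,187)]),(s,[(277,308),(262,265),(228,235),(301,234)])):
    g=S['image'].astype(int); print(np.median(g[150:260].min(2)))
    m=(g.max(2)>85).astype(np.uint8)
    n,l,st,c=cv2.connectedComponentsWithStats(m)
    for p in pts:
        k=l[p[1],p[0]]; X=onz(S,*c[k],35); print(p,k,st[k],c[k].round(1),X.round(1),g[p[1]-4:p[1]+5,p[0]-4:p[0]+5].mean((0,1)).round())
# base plate corners
f=lambda u,v:(165+u/3.2,140+v/3.2)
C=[onz(t,*f(*p),12) for p in [(402,56),(545,66),(386,210),(532,222)]]
for x in C: print(x.round(1))
w=(t['image'].min(2)>165).astype(np.uint8);w[:, :290]=0;w[:,325:]=0;w[:165]=0;w[215:]=0
n,l,st,c=cv2.connectedComponentsWithStats(w);
for k in range(1,n):
    if st[k][4]>30: print(st[k],c[k],onz(t,*c[k],74).round(1),onz(t,*c[k],50).round(1))
print('pad',[ (dep(t,*f(u,v))).round() for u,v in [(555,265),(545,255),(565,275),(540,270)]])
# heights in stand area
for u,v in [(458,120),(458,185),(425,150),(490,150),(458,152),(411,155),(508,158)]: print((u,v),dep(t,*f(u,v)).round())
E
```

```text
49.0
(190, 233) 65 [178 222  23  21 385] [188.9 232.6] [478. 232.  35.] [206. 206. 197.]
(229, 214) 62 [218 203  22  21 357] [228.4 213.2] [536.1 118.8  35. ] [210. 210. 201.]
(258, 179) 60 [248 168  20  23 369] [257.7 178.6] [639.9  35.8  35. ] [199. 199. 190.]
(271, 236) 66 [260 225  21  21 343] [270.1 234.9] [474.   -3.4  35. ] [212. 212. 202.]
(15, 204) 61 [  1 194  28  19 397] [ 13.9 203.8] [558. 766.  35.] [193. 189. 175.]
(308, 187) 54 [ 285  150   61   80 2681] [312.9 186. ] [ 619.  -126.8   35. ] [247. 245. 241.]
126.0
(277, 308) 13 [ 262  287   31   45 1130] [277.  307.9] [475.  222.8  35. ] [170. 171. 167.]
(262, 265) 10 [248 245  28  41 916] [262.  264.2] [533.  110.1  35. ] [175. 176. 171.]
(228, 235) 2 [     0      0    560    420 129073] [366.6 170.3] [ 330.8 -355.5   35. ] [170. 171. 166.]
(301, 234) 8 [289 217  25  36 766] [300.7 233.9] [470.  -11.3  35. ] [174. 175. 170.]
[711.7 -61.   12. ]
[ 703.  -195.9   12. ]
[563.9 -47.3  12. ]
[ 553.9 -182.3   12. ]
[290 165  35  33 733] [305.25648022 180.99454297] [ 624.9 -102.5   74. ] [ 630.4 -103.6   50. ]
[290 197  16   9  52] [297.11538462 201.80769231] [564.6 -79.6  74. ] [568.9 -80.3  50. ]
pad [array([ 502., -191.,  105.]), array([ 511., -183.,  104.]), array([ 493., -199.,  109.]), array([ 498., -178.,  106.])]
(458, 120) [ 636. -111.   71.]
(458, 185) [ 577. -111.   71.]
(425, 150) [608. -81.  72.]
(490, 150) [ 609. -139.   72.]
(458, 152) [ 611. -112.   50.]
(411, 155) [615. -70.  16.]
(508, 158) [ 600. -154.   78.]
```

Emit:
step_arm --series "1 0.02 -0.024 0 0 0 -0.1; 1 0.04 -0.048 0 0 0 -0.2; 1 0.06 -0.076 0 0 0 -0.3; 1 0.08 -0.104 0 0 0 -0.4; 1 0.1 -0.13 0 0 0 -0.5"

```text
clock: 0.52
ee_pos: [327.2, 450.1, 230.2]
tool_rot: [-0.0, 0.424, 0.906, -0.001]
force: [-0.2, 0.5, 0.1]
finger_gap: 85.5
```

```bash
python3 - <<'E'
from h import *
from scipy.optimize import least_squares
t=load('top0');s=load('side0')
P=np.array([dep(t,u,v) for v in range(155,235) for u in range(285,350)])
d=np.hypot(P[:,0]-607,P[:,1]+110)
Q=P[(P[:,2]>69)&(P[:,2]<78)&(d<36)&(d>20)]
f=least_squares(lambda p:np.hypot(Q[:,0]-p[0],Q[:,1]-p[1])-p[2],[607,-110,28],loss='soft_l1').x
print('rim depth',len(Q),f.round(1))
c=t['image'][150:230,270:350];g=cv2.resize(cv2.cvtColor(c,cv2.COLOR_BGR2GRAY),None,fx=6,fy=6,interpolation=cv2.INTER_CUBIC)
# side view rim
P=np.array([dep(s,u,v) for v in range(170,225) for u in range(225,290)])
Q=P[(P[:,2]>69)&(P[:,2]<79)&(np.hypot(P[:,0]-607,P[:,1]+110)<36)]
f=least_squares(lambda p:np.hypot(Q[:,0]-p[0],Q[:,1]-p[1])-p[2],[607,-110,28],loss='soft_l1').x
print('side rim depth',len(Q),f.round(1))
# pad cloud top
P=np.array([dep(t,u,v) for v in range(208,238) for u in range(322,352)])
Q=P[(P[:,2]>90)&(P[:,2]<125)];print('pad',len(Q),Q.mean(0).round(1),Q.min(0).round(),Q.max(0).round(), np.median(Q,0).round(1))
# beaker: triangulate centroids
for a,b in (((188.9,232.6),(277,307.9)),((228.4,213.2),(262,264.2)),((270.1,234.9),(300.7,233.9))):
    c1,d1=ray(t,*a);c2,d2=ray(s,*b)
    k=np.linalg.lstsq(np.array([d1,-d2]).T,c2-c1,rcond=None)[0];print('bk',(c1+k[0]*d1).round(1),(c2+k[1]*d2).round(1))
E
```

```text
rim depth 87 [ 608.2 -109.1   28.5]
side rim depth 119 [ 605.6 -107.1   28.3]
pad 193 [ 506.3 -188.5  103.6] [ 485. -210.   90.] [ 545. -171.  112.] [ 504.7 -186.8  103.9]
bk [477.3 230.   43.2] [473.6 229.7  42.8]
bk [534.9 117.9  42.5] [531.  117.4  41.8]
bk [473.5  -3.7  41.4] [468.9  -4.   40.9]
```

Emit:
step_arm --series "1 0.02 -0.03 0 0 0 -0.1; 1 0.04 -0.06 0 0 0 -0.2; 1 0.06 -0.09 0 0 0 -0.3; 1 0.08 -0.12 0 0 0 -0.4; 1 0.1 -0.15 0 0 0 -0.5"

```text
clock: 0.93
ee_pos: [427.6, 298.4, 230.0]
tool_rot: [-0.001, 0.637, 0.771, -0.001]
force: [-0.3, 0.3, -0.8]
finger_gap: 85.5
```

Emit:
step_arm --series "1 0.012 -0.018 0 0 0 -0.07; 1 0.024 -0.036 0 0 0 -0.14; 1 0.036 -0.054 0 0 0 -0.21; 1 0.048 -0.072 0 0 0 -0.28; 1 0.048 -0.072 0 0 0 -0.28"

```text
clock: 1.35
ee_pos: [477.1, 223.9, 229.8]
tool_rot: [-0.0, 0.74, 0.672, -0.001]
force: [-0.6, 1.1, 1.0]
finger_gap: 85.5
```

Emit:
step_arm --series "1 -0.001 0.004 -0.03 0 0 0; 1 -0.001 0.004 -0.06 0 0 0; 1 -0.001 0.004 -0.09 0 0 0; 1 -0.001 0.004 -0.11 0 0 0; 1 -0.001 0.004 -0.12 0 0 0"

```text
clock: 1.77
ee_pos: [474.0, 227.5, 107.0]
tool_rot: [-0.001, 0.74, 0.673, -0.004]
force: [-0.1, -0.5, 0.9]
finger_gap: 84.9
```

```bash
python3 - <<'E'
from h import *
a=snap('top','top1');b=snap('side','side1')
o=np.hstack([cv2.resize(a['image'][195:275,145:245],(400,320)),cv2.resize(b['image'][230:350,220:340],(400,400))[:320]])
cv2.imwrite('pics/c1.png',o)
E
```

```text
(no output)
```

View pics/c1.png

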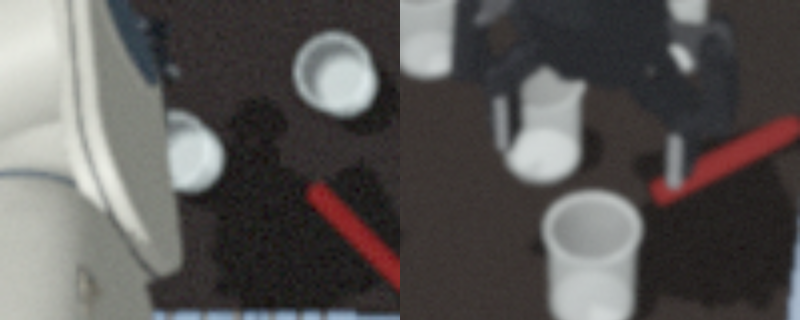

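Emit:
step_arm --series "1 0.001 0.001 -0.025 0 0 0; 1 0.001 0.001 -0.05 0 0 0; 1 0.001 0.001 -0.07 0 0 0; 1 0.001 0.001 -0.079 0 0 0; 1 0.001 0.001 -0.079 0 0 0"

```text
clock: 2.28
ee_pos: [475.3, 228.7, 28.6]
tool_rot: [-0.001, 0.74, 0.673, -0.004]
force: [0.3, -0.3, 0.5]
finger_gap: 85.4
```

Emit:
step_arm --series "-0.2 0 0 0 0 0 0; -0.4 0 0 0 0 0 0; -0.6 0 0 0 0 0 0; -0.8 0 0 0 0 0 0; -1 0 0 0 0 0 0"

```text
clock: 2.7
ee_pos: [476.0, 229.3, 30.3]
tool_rot: [-0.001, 0.74, 0.673, -0.003]
force: [-2.7, 0.4, 7.7]
finger_gap: 50.6
```

Emit:
step_arm --series "-1 0 0 0 0 0 0; -1 0 0 0 0 0 0; -1 0 0 0 0 0 0; -1 0 0 0 0 0 0; -1 0 0 0 0 0 0"

```text
clock: 3.12
ee_pos: [476.1, 229.3, 30.4]
tool_rot: [-0.001, 0.74, 0.673, -0.003]
force: [0.8, 0.6, 1.7]
finger_gap: 50.9
```

Emit:
step_arm --series "-1 0 0 0.025 0 0 0; -1 0 0 0.055 0 0 0; -1 0 0 0.085 0 0 0; -1 0 0 0.115 0 0 0; -1 0 0 0.13 0 0 0"

```text
clock: 3.53
ee_pos: [477.4, 229.8, 163.6]
tool_rot: [-0.001, 0.74, 0.673, -0.001]
force: [0.8, -0.3, -1.1]
finger_gap: 50.8
```

Emit:
step_arm --series "-1 0.01 -0.025 0 0 0 0; -1 0.022 -0.055 0 0 0 0; -1 0.034 -0.087 0 0 0 0; -1 0.046 -0.12 0 0 0 0; -1 0.058 -0.15 0 0 0 0"

```text
clock: 3.95
ee_pos: [535.4, 78.1, 163.5]
tool_rot: [-0.001, 0.74, 0.673, -0.001]
force: [0.2, 0.6, -0.7]
finger_gap: 50.5
```

Emit:
step_arm --series "-1 0.014 -0.035 0 0 0 0; -1 0.028 -0.07 0 0 0 0; -1 0.042 -0.105 0 0 0 0; -1 0.054 -0.14 0 0 0 0; -1 0.064 -0.165 0 0 0 0"

```text
clock: 4.37
ee_pos: [599.9, -89.8, 163.4]
tool_rot: [-0.0, 0.74, 0.672, -0.001]
force: [-0.3, 0.4, -1.2]
finger_gap: 50.7
```

```bash
python3 - <<'E'
from h import *
b=snap('side','side2');snap('top','top2')
cv2.imwrite('pics/c2.png',cv2.resize(b['image'][120:240,190:340],(750,600),interpolation=cv2.INTER_CUBIC))
print(r.get_obs()['ee_pos'],r.get_obs()['q'])
E
```

```text
[600.77141531 -90.72618198 163.41257969] [-0.16862044  0.48087752  1.71682668 -0.00211759  0.94461539 -0.06886254]
```

View pics/c2.png

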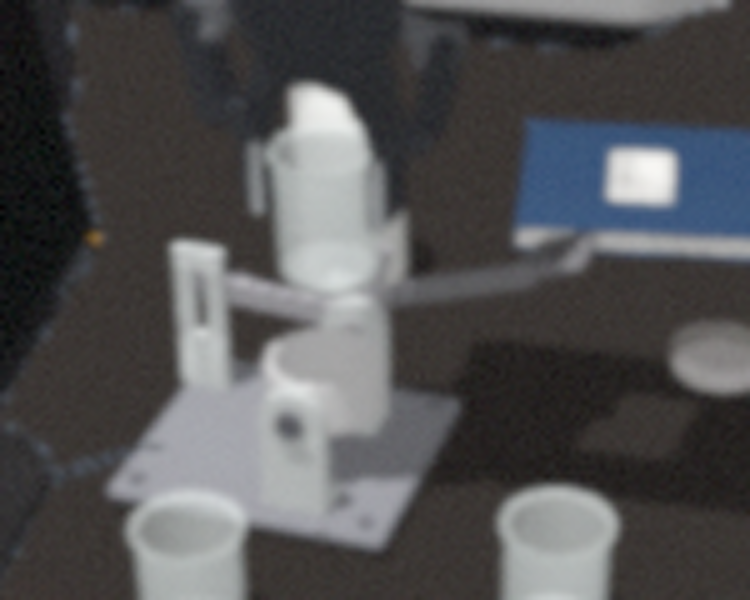

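```bash
python3 - <<'E'
from h import *
s=load('side2')
a=np.linspace(0,6.283,73)
def circ(c,rad,z): 
    p=proj(s,np.c_[c[0]+rad*np.cos(a),c[1]+rad*np.sin(a),0*a+z]); q=(p-[190,120])*5; return q.min(0).round(),q.max(0).round()
print('foot',circ((600.8,-90.7),24,133));print('lip',circ((600.8,-90.7),26.5,201))
print('rim',circ((607,-108.5),30,74)); print('rim-2y',circ((607,-110.5),30,74))
# silhouette rows along beaker axis columns & cup
g=s['image'].astype(int).sum(2)//3
print('col256 rows 150..190',g[146:190,256]); print('row170 cols',g[168,238:275])
print('row 192..212 c258',g[176:212,258]);print('row199',g[199,238:272]);print('row196',g[196,238:272])
E
```

```text
foot (array([272., 250.]), array([372., 300.]))
lip (array([261., 123.]), array([375., 174.]))
rim (array([263., 326.]), array([382., 389.]))
rim-2y (array([265., 324.]), array([383., 387.]))
col256 rows 150..190 [218 207 202 197 197 198 197 197 197 192 189 189 190 188 187 187 187 187
 185 185 183 186 193 199 200 198 198 202 209 214 214 204 185 176 186 183
 177 177 175 168 166 164 165 164]
row170 cols [ 55  56  56  52  55  57  77 115 146 160 167 172 179 185 190 192 194 193
 193 192 191 188 189 187 182 178 174 172 170 168 163 153 135  98  58  42
  45]
row 192..212 c258 [213 202 188 193 201 192 182 179 174 163 160 163 164 165 164 165 163 164
 163 161 163 164 168 171 172 173 173 173 173 164 148 120 103 103 100  99]
row199 [166 167 167 168 174 188 198 199 198 200 204 209 211 209 203 197 188 184
 180 175 171 166 163 161 161 160 158 154 147 133 111 104  99  97]
row196 [134 144 152 161 168 180 192 205 212 212 206 199 195 192 186 178 175 174
 170 164 163 162 161 163 162 161 159 156 146 121  86  62  59  52]
```

```bash
python3 - <<'E'
from h import *
t=load('top0'); g=t['image'].astype(float).mean(2)
print('beaker',g[231:235,174:204].mean(0).round()); print('cup',g[185:189,292:326].mean(0).round())
print('cupcol',g[170:205,306:310].mean(1).round()); print('bkcol',g[218:250,186:190].mean(1).round())
for u in (177,178,179): print(u,onz(t,u,232.5,68).round(1))
for u in (297,298,318,319): print(u,onz(t,u,186.5,74).round(1))
E
```

```text
beaker [ 49.  48.  48.  57. 120. 170. 145. 125. 123. 124. 127. 146. 171. 196.
 210. 213. 214. 213. 213. 214. 213. 220. 231. 224. 213. 192. 130.  56.
  28.  32.]
cup [223. 170. 160. 169. 187. 216. 202. 178. 208. 241. 246. 245. 244. 244.
 244. 244. 244. 245. 245. 245. 244. 245. 246. 238. 218. 221. 205. 182.
 176. 177. 193. 226. 232. 213.]
cupcol [174. 173. 173. 173. 172. 178. 207. 218. 167. 150. 197. 234. 246. 246.
 244. 244. 244. 244. 245. 244. 244. 244. 244. 244. 245. 243. 228. 185.
 138. 107.  97. 100. 109. 132. 153.]
bkcol [ 52.  50.  51.  51.  94. 148. 164. 136. 118. 124. 138. 156. 173. 187.
 196. 202. 204. 203. 201. 196. 187. 180. 181. 176. 112.  54.  45.  48.
  50.  46.  46.  56.]
177 [474.7 258.   68. ]
178 [474.7 255.1  68. ]
179 [474.7 252.3  68. ]
297 [608.7 -79.1  74. ]
298 [608.7 -81.9  74. ]
318 [ 609.2 -138.6   74. ]
319 [ 609.2 -141.4   74. ]
```

```bash
python3 - <<'E'
from h import *
t=load('top2'); cv2.imwrite('pics/c3.png',cv2.resize(t['image'][130:250,240:400],(800,600),interpolation=cv2.INTER_CUBIC))
E
```

```text
(no output)
```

View pics/c3.png

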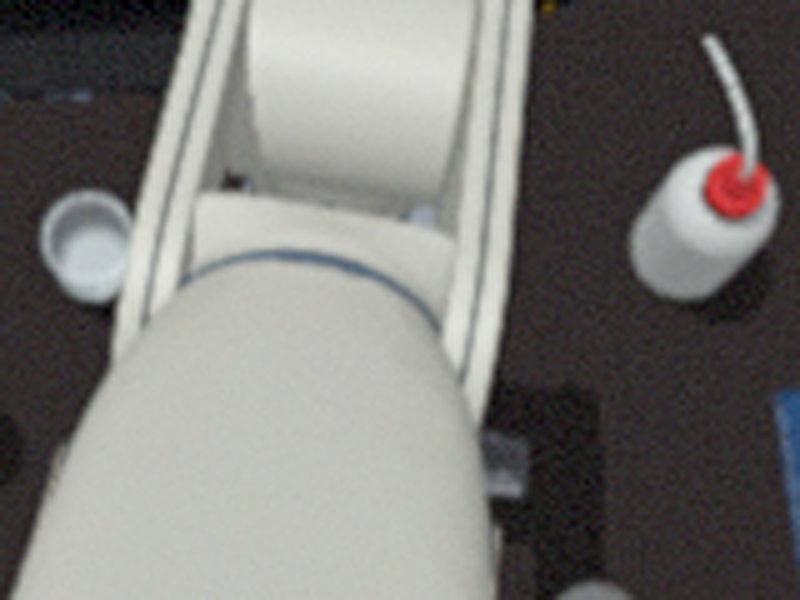

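Emit:
step_arm --series "-1 0.004 -0.009 0 0 0 0; -1 0.007 -0.018 0 0 0 0; -1 0.007 -0.018 -0.02 0 0 0; -1 0.007 -0.018 -0.045 0 0 0; -1 0.007 -0.018 -0.05 0 0 0"

```text
clock: 4.88
ee_pos: [605.5, -108.0, 110.2]
tool_rot: [-0.002, 0.741, 0.672, -0.002]
force: [-1.1, 0.3, -1.4]
finger_gap: 50.7
```

Emit:
step_arm --series "-1 0 0 -0.002 0 0 0; -1 0 0 -0.004 0 0 0; -1 0 0 -0.006 0 0 0; -1 0 0 -0.008 0 0 0; -1 0 0 -0.01 0 0 0"

```text
clock: 5.3
ee_pos: [606.3, -108.0, 101.1]
tool_rot: [-0.001, 0.741, 0.672, -0.002]
force: [-0.3, -0.4, -0.8]
finger_gap: 50.6
```

Already 3 mm below the rim with no force. Small correction towards the estimate, then down slowly.

Emit:
step_arm --series "-1 0.001 0 -0.002 0 0 0; -1 0.001 0 -0.004 0 0 0; -1 0.001 0 -0.007 0 0 0; -1 0.001 0 -0.009 0 0 0; -1 0.001 0 -0.011 0 0 0"

```text
clock: 5.72
ee_pos: [607.1, -108.0, 89.8]
tool_rot: [-0.001, 0.741, 0.672, -0.002]
force: [0.2, 0.5, -0.6]
finger_gap: 50.3
```

Emit:
step_arm --series "-1 0 0 -0.002 0 0 0; -1 0 0 -0.004 0 0 0; -1 0 0 -0.005 0 0 0; -1 0 0 -0.007 0 0 0; -1 0 0 -0.008 0 0 0"

```text
clock: 6.13
ee_pos: [607.1, -108.0, 81.5]
tool_rot: [-0.001, 0.741, 0.672, -0.002]
force: [-0.3, 0.7, -1.1]
finger_gap: 50.6
```

Emit:
step_arm --series "-1 0 0 -0.0005 0 0 0; -1 0 0 -0.001 0 0 0; -1 0 0 -0.0015 0 0 0; -1 0 0 -0.0015 0 0 0; -1 0 0 -0.0015 0 0 0"

```text
clock: 6.55
ee_pos: [607.1, -108.0, 80.3]
tool_rot: [-0.001, 0.741, 0.672, -0.002]
force: [-1.5, 0.2, 1.7]
finger_gap: 50.6
```

Contact at the floor. Release gradually.

Emit:
step_arm --series "0.3 0 0 0 0 0 0; 0.35 0 0 0 0 0 0; 0.5 0 0 0 0 0 0; 0.8 0 0 0 0 0 0; 1 0 0 0 0 0 0"

```text
clock: 6.97
ee_pos: [607.1, -108.0, 80.2]
tool_rot: [-0.001, 0.741, 0.672, -0.002]
force: [-0.3, -0.4, -0.8]
finger_gap: 84.5
```

Emit:
step_arm --series "1 0 0 0 0 0 0; 1 0 0 0.02 0 0 0; 1 0 0 0.05 0 0 0; 1 0 0 0.08 0 0 0; 1 0 0 0.1 0 0 0"

```text
clock: 7.38
ee_pos: [608.0, -108.2, 182.8]
tool_rot: [-0.0, 0.741, 0.672, -0.001]
force: [1.7, 1.1, 0.2]
finger_gap: 85.4
```

Emit:
step_arm --series "1 -0.02 -0.016 0 0 0 0; 0 -0.045 -0.035 0 0 0 0; -1 -0.07 -0.055 0 0 0 0; -1 -0.09 -0.07 0 0 0 0; -1 -0.106 -0.083 0 0 0 0"

```text
clock: 7.8
ee_pos: [500.2, -191.9, 182.8]
tool_rot: [-0.0, 0.741, 0.672, -0.002]
force: [0.8, -0.6, 0.3]
finger_gap: 38.9
```

Emit:
step_arm --series "-1 0 0 -0.01 0 0 0; -1 0 0 -0.025 0 0 0; -1 0 0 -0.038 0 0 0; -1 0 0 -0.048 0 0 0; -1 0 0 -0.05 0 0 0"

```text
clock: 8.22
ee_pos: [499.5, -191.2, 130.8]
tool_rot: [-0.002, 0.741, 0.672, -0.002]
force: [0.4, -0.7, -0.3]
finger_gap: -0.1
```

```bash
python3 - <<'E'
from h import *
b=snap('side','side3');a=snap('top','top3')
o=np.hstack([cv2.resize(b['image'][130:240,200:350],(450,330),interpolation=cv2.INTER_CUBIC),cv2.resize(a['image'][150:260,280:390],(330,330),interpolation=cv2.INTER_CUBIC)])
cv2.imwrite('pics/c4.png',o)
ob=r.get_obs();print(ob['ee_pos'],ob['force'],ob['finger_gap'])
print('tcp side',proj(b,[ob['ee_pos'],[502,-191,105]]),'top',proj(a,[ob['ee_pos'],[502,-191,105]]))
E
```

```text
[ 500.18502492 -191.50520977  132.12963301] [-0.1238924  -0.08438183  0.40733043] 0.025559170261185992
tcp side [[302.3578385  160.46958261]
 [301.25038184 169.70880622]] top [[339.78844116 222.26214528]
 [338.31132016 222.86969027]]
```

View pics/c4.png

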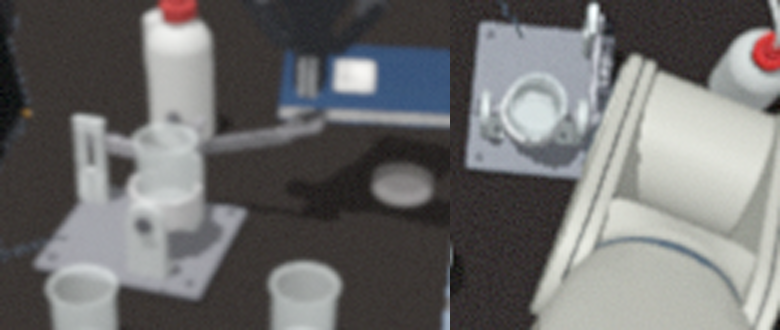

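Emit:
step_arm --series "-1 0.002 0 -0.005 0 0 0; -1 0.002 0 -0.01 0 0 0; -1 0.002 0 -0.015 0 0 0; -1 0.002 0 -0.018 0 0 0; -1 0.002 0 -0.02 0 0 0"

```text
clock: 8.73
ee_pos: [502.0, -191.4, 111.6]
tool_rot: [-0.001, 0.741, 0.672, -0.002]
force: [-0.5, -0.2, 0.2]
finger_gap: 0.1
```

Emit:
step_arm --series "-1 0 0 -0.001 0 0 0; -1 0 0 -0.002 0 0 0; -1 0 0 -0.003 0 0 0; -1 0 0 -0.004 0 0 0; -1 0 0 -0.004 0 0 0"

```text
clock: 9.15
ee_pos: [502.0, -191.4, 107.6]
tool_rot: [-0.001, 0.741, 0.672, -0.002]
force: [-0.7, 0.2, 0.2]
finger_gap: 0.1
```

Emit:
step_arm --series "-1 0 0 -0.001 0 0 0; -1 0 0 -0.002 0 0 0; -1 0 0 -0.003 0 0 0; -1 0 0 -0.004 0 0 0; -1 0 0 -0.004 0 0 0"

```text
clock: 9.57
ee_pos: [502.1, -191.6, 104.2]
tool_rot: [-0.001, 0.741, 0.672, -0.002]
force: [-1.8, -0.4, 8.6]
finger_gap: 0.1
```

Emit:
step_arm --series "-1 0 0 -0.001 0 0 0; -1 0 0 -0.002 0 0 0; -1 0 0 -0.003 0 0 0; -1 0 0 -0.004 0 0 0; -1 0 0 -0.005 0 0 0"

```text
clock: 9.98
ee_pos: [502.0, -191.6, 99.9]
tool_rot: [-0.001, 0.741, 0.672, -0.002]
force: [-5.0, 0.5, 10.9]
finger_gap: -0.0
```

Emit:
step_arm --series "-1 0 0 -0.001 0 0 0; -1 0 0 -0.002 0 0 0; -1 0 0 -0.003 0 0 0; -1 0 0 -0.004 0 0 0; -1 0 0 -0.005 0 0 0"

```text
clock: 10.4
ee_pos: [501.7, -191.6, 95.5]
tool_rot: [-0.001, 0.741, 0.672, -0.002]
force: [-3.3, -0.2, 10.4]
finger_gap: 0.2
```

Emit:
step_arm --series "-1 0 0 -0.001 0 0 0; -1 0 0 -0.002 0 0 0; -1 0 0 -0.003 0 0 0; -1 0 0 -0.004 0 0 0; -1 0 0 -0.005 0 0 0"

```text
clock: 10.82
ee_pos: [501.0, -191.5, 90.9]
tool_rot: [-0.002, 0.741, 0.672, -0.002]
force: [-4.8, 0.2, 9.1]
finger_gap: 0.0
```

```bash
cat > tilt.py <<'E'
from h import *
import sys
# cup rim/beaker region: horizontal shift between reference and now by template matching
ref=load('side3')['image'];b=snap('side','s_'+sys.argv[1]);im=b['image']
T=ref[172:190,242:270]; m=cv2.matchTemplate(im[150:230,220:310],T,cv2.TM_CCOEFF_NORMED);_,v,_,l=cv2.minMaxLoc(m);print('shift',l[0]-22,l[1]-22,round(v,2))
print('diff',np.abs(im[170:215,235:285].astype(int)-ref[170:215,235:285]).mean().round(1))
E
python3 tilt.py a
```

```text
shift 1 0 0.92
diff 6.2
```

Emit:
step_arm --series "-1 0 0 -0.001 0 0 0; -1 0 0 -0.002 0 0 0; -1 0 0 -0.003 0 0 0; -1 0 0 -0.004 0 0 0; -1 0 0 -0.005 0 0 0"

```text
clock: 11.28
ee_pos: [500.4, -191.3, 86.0]
tool_rot: [-0.002, 0.741, 0.672, -0.003]
force: [-3.4, 0.2, 6.6]
finger_gap: -0.2
```

Emit:
step_arm --series "-1 0 0 -0.001 0 0 0; -1 0 0 -0.002 0 0 0; -1 0 0 -0.003 0 0 0; -1 0 0 -0.004 0 0 0; -1 0 0 -0.005 0 0 0"

```text
clock: 11.7
ee_pos: [499.6, -191.2, 81.2]
tool_rot: [-0.003, 0.741, 0.672, -0.003]
force: [-3.4, -0.1, 5.9]
finger_gap: 0.0
```

```bash
python3 tilt.py b
```

```text
shift 1 0 0.81
diff 9.2
```

Emit:
step_arm --series "-1 0 0 -0.001 0 0 0; -1 0 0 -0.002 0 0 0; -1 0 0 -0.003 0 0 0; -1 0 0 -0.004 0 0 0; -1 0 0 -0.004 0 0 0"

```text
clock: 12.17
ee_pos: [499.0, -191.0, 77.0]
tool_rot: [-0.004, 0.741, 0.672, -0.003]
force: [-2.4, 0.2, 3.8]
finger_gap: 0.2
```

Emit:
step_arm --series "-1 0 0 -0.001 0 0 0; -1 0 0 -0.002 0 0 0; -1 0 0 -0.003 0 0 0; -1 0 0 -0.004 0 0 0; -1 0 0 -0.004 0 0 0"

```text
clock: 12.58
ee_pos: [499.0, -190.9, 72.7]
tool_rot: [-0.004, 0.741, 0.672, -0.003]
force: [-2.4, 0.5, 3.6]
finger_gap: -0.2
```

```bash
python3 tilt.py c
```

```text
shift 4 -22 0.79
diff 11.8
```

Emit:
step_arm --series "-1 0 0 -0.001 0 0 0; -1 0 0 -0.002 0 0 0; -1 0 0 -0.003 0 0 0; -1 0 0 -0.003 0 0 0; -1 0 0 -0.003 0 0 0"

```text
clock: 13.05
ee_pos: [499.0, -190.9, 69.6]
tool_rot: [-0.004, 0.741, 0.672, -0.004]
force: [-1.3, 0.9, 3.2]
finger_gap: 0.0
```

```bash
python3 tilt.py d
```

```text
shift 4 -22 0.79
diff 12.8
```

Emit:
step_arm --series "-1 0 0 -0.001 0 0 0; -1 0 0 -0.002 0 0 0; -1 0 0 -0.003 0 0 0; -1 0 0 -0.003 0 0 0; -1 0 0 -0.003 0 0 0"

```text
clock: 13.52
ee_pos: [499.2, -190.9, 66.6]
tool_rot: [-0.004, 0.741, 0.672, -0.003]
force: [-0.9, 0.1, 1.5]
finger_gap: -0.0
```

```bash
python3 tilt.py e
```

```text
shift 4 -22 0.79
diff 13.5
```

Emit:
step_arm --series "-1 0 0 -0.001 0 0 0; -1 0 0 -0.002 0 0 0; -1 0 0 -0.003 0 0 0; -1 0 0 -0.003 0 0 0; -1 0 0 -0.003 0 0 0"

```text
clock: 13.98
ee_pos: [499.3, -191.0, 63.6]
tool_rot: [-0.003, 0.741, 0.672, -0.003]
force: [1.7, 0.2, -0.0]
finger_gap: -0.1
```

```bash
python3 tilt.py f
```

```text
shift 4 -22 0.79
diff 14.3
```

Emit:
step_arm --series "-1 0 0 -0.001 0 0 0; -1 0 0 -0.002 0 0 0; -1 0 0 -0.002 0 0 0; -1 0 0 -0.002 0 0 0; -1 0 0 -0.002 0 0 0"

```text
clock: 14.45
ee_pos: [499.4, -191.0, 61.6]
tool_rot: [-0.003, 0.741, 0.672, -0.003]
force: [0.2, -0.5, -0.0]
finger_gap: -0.2
```

```bash
python3 tilt.py g
```

```text
shift 4 -17 0.8
diff 17.1
```

Emit:
step_arm --series "-1 0 0 0 0 0 0; -1 0 0 0 0 0 0; -1 0 0 0 0 0 0; -1 0 0 0 0 0 0; -1 0 0 0 0 0 0"

```text
clock: 14.92
ee_pos: [499.4, -191.1, 61.7]
tool_rot: [-0.003, 0.741, 0.672, -0.003]
force: [0.1, 0.8, 0.5]
finger_gap: -0.2
```

```bash
python3 tilt.py h; python3 - <<'E'
from h import *
b=load('s_h'); cv2.imwrite('pics/c5.png',cv2.resize(b['image'][130:240,200:350],(750,550),interpolation=cv2.INTER_CUBIC))
E
```

```text
shift 4 -17 0.8
diff 17.2
```

View pics/c5.png

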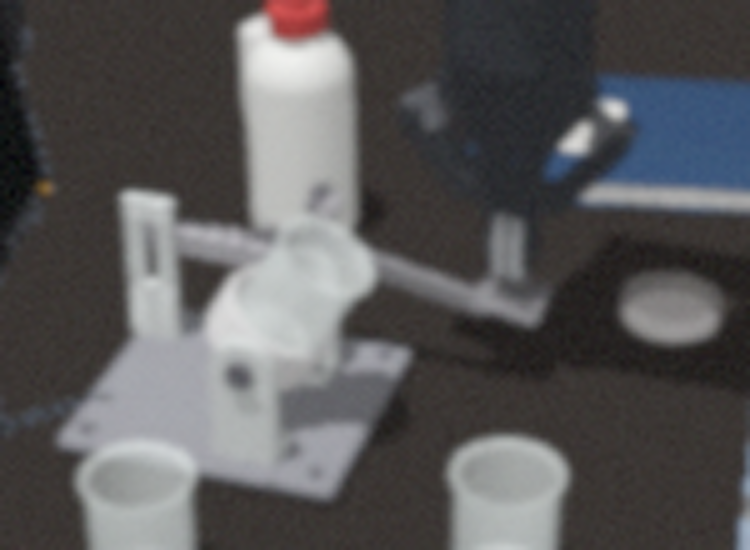

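Emit:
step_arm --series "-1 0 0 0.01 0 0 0; -1 0 0 0.03 0 0 0; -1 0 0 0.06 0 0 0; -1 0 0 0.09 0 0 0; -1 0 0 0.12 0 0 0"

```text
clock: 15.38
ee_pos: [499.0, -190.9, 183.4]
tool_rot: [-0.004, 0.741, 0.672, -0.003]
force: [0.3, -0.4, -0.4]
finger_gap: 0.2
```

Emit:
step_arm --series "-1 -0.02 0.01 0.02 0 0 0; -1 -0.04 0.03 0.03 0 0 0; -1 -0.07 0.06 0.03 0 0 0; -1 -0.08 0.08 0.03 0 0 0; -1 -0.08 0.08 0.03 0 0 0"

```text
clock: 15.8
ee_pos: [415.6, -108.2, 214.0]
tool_rot: [-0.005, 0.74, 0.672, -0.004]
force: [0.6, 0.5, -0.6]
finger_gap: 0.4
```

```bash
python3 tilt.py i; python3 - <<'E'
from h import *
b=load('s_i'); h=load('s_h')
print('change since snap',np.abs(b['image'][170:215,235:285].astype(int)-h['image'][170:215,235:285]).mean())
a=snap('top','top9')
cv2.imwrite('pics/c6.png',np.hstack([cv2.resize(b['image'][130:240,200:350],(450,330),interpolation=cv2.INTER_CUBIC),cv2.resize(a['image'][150:260,280:390],(330,330),interpolation=cv2.INTER_CUBIC)]))
E
```

```text
shift 4 -17 0.8
diff 17.8
change since snap 5.100592592592593
```

View pics/c6.png

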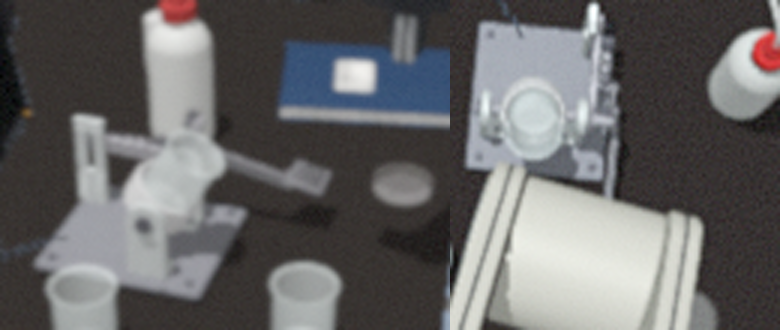

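```bash
python3 - <<'E'
from h import *
for k in ('i',): b=load('s_'+k); print([dep(b,u,v).round(0) for u,v in ((302,188),(303,189),(304,190))])
b=snap('side','s_j');print(np.abs(b['image'][170:215,235:285].astype(int)-load('s_i')['image'][170:215,235:285]).mean(), r.get_obs()['force'].round(1))
r.finish_job()
E
```

```text
[array([ 497., -186.,   52.]), array([ 494., -187.,   49.]), array([ 491., -179.,   51.])]
1.3934814814814815 [ 0.3 -1.2  0.8]
the job is handed in; nothing more can be done
```

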